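# Set the filter changer to the third click

## Robot

A 6-joint arm with a two-finger parallel gripper is mounted at the origin on the work surface. World frame = base frame: x ahead of the robot, y to its left, z up, the work surface at z = 0. Lengths are in m, angles in rad, forces in N, time in s.
With the tool pointing down it reaches from about 0.275 to 0.825 m from the base axis. Payload 4.9 kg.
Tool frame: the origin (TCP) lies at the very end of the fingers, on their centre line; the grasp point (between the pads) lies 19 mm behind it (arm.hold_point_z is the distance from the TCP to the grasp point, in m); z points along the fingers, y is the line along which they close (so a half turn about z gives the same grasp; the last joint's range is limited). The gripper opens to 85 mm and grips with 20 to 120 N. Pads are 22 mm wide; open, the fingers measure 114 mm over their backs; the gripper's body (76 mm by 85 mm) begins 54 mm behind the grasp point. The pads swing forward as they close: fully open they stand 13 mm farther back than shut.
Start: joints at [-0.134, 0.326, -0.193, 1.052, 0, 1.437], TCP at [0.55, 0, 0.231] pointing down, gripper open.
Joint ranges: [-2.65, 2.65], [-0.97, 1.79], [-1.3, 1.35], [-1.93, 2.1], [-1.47, 1.37], [-3.14, 3.14]. Speed limits (rad/s): [2.57, 2.57, 3.14, 3.14, 3.14, 3.14].

## Interface

Orientations are given as a unit quaternion [w, x, y, z].
In Python, from bench import arm gives the robot as it stands.
- The arm moves only by the tool arm_command, never from a script. Its arguments are lists of equal length, an entry for each row: "xyz": the shift along the tool's x, y, z in m, a list of three; "turn": the turn about the tool's z in rad. In form: {"xyz": [[x, y, z], ...], "turn": [turn, ...]}. A call has 1 to 12 rows; each row shifts and turns the commanded pose from where the row before left it, along the tool's axes as they then stand; what a row does not reach is not made up. A row lasts 1/10 s, in which the tool goes at most 50 mm and 8.59 degrees, less where a joint would pass 70% of its speed; a pose out of reach is approached as far as the arm can. A call with a gripper value outside its range is refused whole. "claw" is the closure, from -1 (fully open) to 1 (shut), set as the call begins (left out, the last holds). The fingers move at their own pace and stop on an object; "grip_force" is the grip in N (left out, the last holds). Time passes only in rows, so rows that do not move let the fingers close. It gives the time, the measured TCP pose, the force, the opening and the grip force at its end, in the units of the state.
- arm.get_state(): the state, without advancing time (a new reading comes with each control period).
- arm.read_camera(name): name is "scene" or "side" or "wrist"; returns a dict with "image" (384x512x3 uint8, red, green, blue), "z_map" (384x512 float32, m along the optical axis (not along the pixel's ray), 0 where there is no reading), "fov_y" (degrees; the focal length in pixels is half the picture's height over the tangent of half this angle, whatever the lens; pixels are square), "cx", "cy" (the principal point, pixels), "k1" (the pictures are not rectified: a ray, as slopes to the right and down, at radius r is drawn at 1 + k1 r^2 times it, then the intrinsics apply), "camera_from_world" (4x4, takes a point from world to camera coordinates); the wrist camera has in their place "hand_eye" (4x4, takes a point from camera to tool coordinates, whose origin is the TCP and whose axes are the flange's). Camera axes: x right, y down, z forward; pixel columns grow to the right and rows downward; lengths in m; the calibration is good to about 2 mm. A picture is of the moment at which its call begins: read the wrist's pose just before it.
- arm.hand_in(): hands the job in; it is judged then, once.
The state is a dict: "clock": time; "joint_positions": joint angles; "joint_velocities": joint speeds; "joint_efforts": joint torques, N m; "position": TCP position; "ee_rot": TCP orientation; "ft_force": force on the tool from outside, world axes, zero at the start; "ft_torque": the same for the moment, N m; "opening": finger opening in m; "grip_force": force on a finger pad.
Only numpy, scipy, OpenCV 4.12 (cv2) and the standard library are available. Lean on these libraries where they do the work, as an engineer would, in place of code of your own. Each camera call takes 0.05 s, during which the arm holds its last target. There are 200 camera calls.

## Task

Set the orange filter lever on the white viewer's lid with the fingertips: first push it all the way back to its home stop at the end with the red bar, then push it away from the red bar, counting the clicks, and leave it resting in the third click. Do not let it run past the third click, only push it lightly, never pinch it, and leave everything else where it stands.

Things in the scene. Friction and masses are not known exactly. Their poses are not given: they have to be found in the camera images.
- viewer: white low bench instrument, 220 (its x) x 300 (its y) x 100 mm high, fixed to the bench; origin at the centre of its underside, z up. A straight slot for the lever runs along its y on the flat lid, at x = -35 mm. A red bar across the slot line at y = -64 mm marks the home end; small white ticks at y = -40, -24, -8, 8, 24 and 40 mm (x = -56 mm) mark home and the five clicks. Marks and slot are flush with the lid
- filter_lever (a joint): lever travel in m along the viewer's +y (away from the red bar): 0 at the home stop, 0.080 at the far stop. It rests of itself at 0 and at clicks every 0.016 (third: 0.048). Between rests lies a hump, 8 mm on: the push needed is 3.5 to 6 N, most at 4 mm, fading towards the hump; past it the lever snaps by itself to the next rest and the push drops to nothing. It starts in the first or second click
- lever_top (a point): centre of the top face of the lever, an upright orange paddle 26 mm wide (viewer's x), 14 mm thick along the slot (viewer's y), with its top 48 mm above the lid and its lower edge 4 mm above the lid; axes as the viewer's
- sample_jar: small clear jar with blue lid, 28 mm across, 38 mm high, standing on the viewer's lid beyond the lever slot; origin at the centre of its underside
- tube_block: teal block holding three capped tubes, 34 x 70 x 38 mm high, standing on the viewer's lid beyond the lever slot; origin at the centre of its underside
- tube_rack: red rack of ten capped tubes, 72 x 180 mm, 109 mm high, to the left on the bench; origin under its centre
- mouse: black computer mouse, about 80 x 60 x 33 mm high, on a blue mat to the right; origin under its centre
- reagent_bottle: white bottle with blue cap, 60 mm across, 150 mm high, to the right; origin under its centre
- tip_box: yellow box, 85 x 120 x 55 mm high, to the left on the bench; origin under its centre
- beaker: clear cup, 60 mm across, 70 mm high, to the right; origin under its centre

How it is judged:
By the outcome, as a careful person would: the job done as asked, in the order asked, and still so for the second after the job is handed in, with the robot touching nothing.
It also fails if it takes over 58 s, if anything falls off the work surface, if the arm or the gripper's body presses on something with over 40 N, if the wrist force passes 120 N, or if a joint passes its speed limit or range.

## Working session

There is one attempt and no reset: what is moved stays moved. The work goes in short steps, Python scripts to look and compute and a tool call to move; the robot and the scene stay as the last step left them, time stands still between calls to the robot, and variables do not carry over. Pictures are saved under pics/ and viewed, at most 10 in all, crops included, and the job is handed in when it is done.

Besides the shell and the picture viewer there is one more tool, called after "Request:" in YAML: its name, and indented under it one key for each argument. arm_command: Moves the arm, as the interface text tells. Its arguments: {"type":"object","properties":{"xyz":{"type":"array","items":{"type":"array","items":{"type":"number"}}},"turn":{"type":"array","items":{"type":"number"}},"claw":{"type":"number"},"grip_force":{"type":"number"}},"required":["xyz","turn"]}

```bash
mkdir -p pics
cat > h.py <<'E'
import numpy as np, cv2
from bench import arm
def K(c):
    f=c["image"].shape[0]/2/np.tan(np.radians(c["fov_y"])/2); return f
def rays(c,uv):
    f=K(c); d=(np.atleast_2d(uv).astype(float)-[c["cx"],c["cy"]])/f
    u=d.copy()
    for _ in range(20): u=d/(1+c["k1"]*(u**2).sum(1,keepdims=True))
    return np.c_[u,np.ones(len(u))]
def Twc(c,st=None):
    if "camera_from_world" in c: return np.linalg.inv(c["camera_from_world"])
    w,x,y,z=st["ee_rot"]; from scipy.spatial.transform import Rotation as R
    T=np.eye(4);T[:3,:3]=R.from_quat([x,y,z,w]).as_matrix();T[:3,3]=st["position"]
    return T@np.array(c["hand_eye"])
def plane(c,uv,z,st=None):
    T=Twc(c,st); d=rays(c,uv)@T[:3,:3].T; o=T[:3,3]
    return o+d*((z-o[2])/d[:,2])[:,None]
def depthpts(c,uv,st=None):
    uv=np.atleast_2d(uv).astype(int); r=rays(c,uv)*c["z_map"][uv[:,1],uv[:,0]][:,None]
    T=Twc(c,st); return r@T[:3,:3].T+T[:3,3]
def save(c,n): cv2.imwrite("pics/"+n,c["image"][:,:,::-1])
def mask(c,lo,hi): return cv2.inRange(cv2.cvtColor(c["image"],cv2.COLOR_RGB2HSV),lo,hi)
E
cat > a.py <<'E'
from h import *
st=arm.get_state(); print(st)
ims=[]
for n in ["scene","side","wrist"]:
    c=arm.read_camera(n); ims.append(c["image"])
    np.save(n+".npy",c,allow_pickle=True)
cv2.imwrite("pics/a.png",cv2.resize(np.vstack([np.hstack(ims[:2]),np.hstack([ims[2],ims[2]*0])]),(800,600))[:,:,::-1])
E
python3 a.py
```

```text
{'clock': 0.0, 'joint_positions': array([-1.34197528e-01,  3.26948816e-01, -1.93618564e-01,  1.05198241e+00,
       -2.88150635e-06,  1.43663582e+00]), 'joint_velocities': array([ 0.00059231,  0.00057349,  0.00157355, -0.00127255, -0.00027776,
       -0.00036065]), 'joint_efforts': array([-1.24197268e-03, -4.43398941e+01,  2.62443137e+01,  1.56443648e-02,
       -1.97191571e-04, -6.55614656e-06]), 'position': array([5.49406038e-01, 9.21194148e-05, 2.30485980e-01]), 'ee_rot': array([-6.96430569e-04,  7.07119598e-01,  7.07093420e-01, -5.32582034e-04]), 'ft_force': array([ 0.33571328, -0.5080453 , -0.72527152]), 'ft_torque': array([-0.02018902, -0.04373272,  0.02986518]), 'grip_force': 0.0, 'opening': 0.08544684066910911}
```

View pics/a.png

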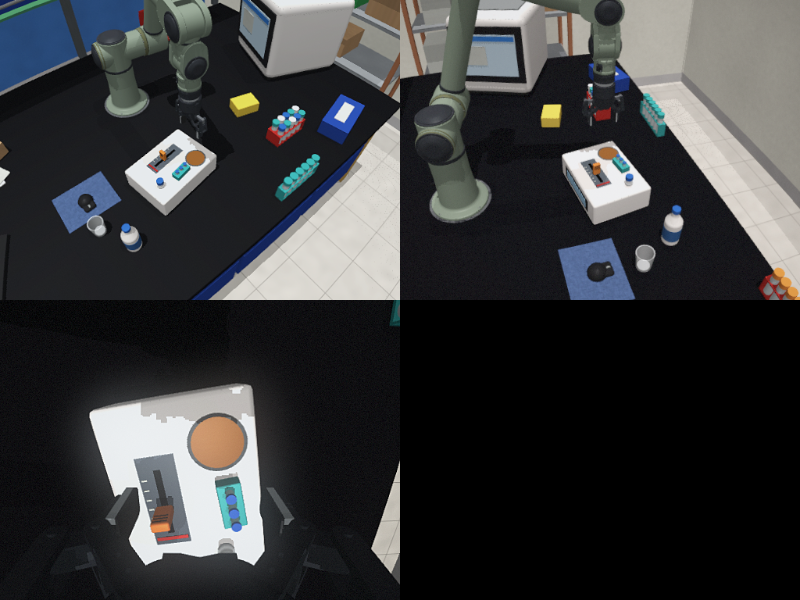

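The montage shows the viewer, with the lever (wrist view, about (162,522) in the montage) near the red bar (172,540), ticks to the left of the slot, and the jar and tube block to the right. Next I measure them.

```bash
cat > b.py <<'E'
from h import *
st=arm.get_state()
for n in ["wrist","scene","side"]:
    c=np.load(n+".npy",allow_pickle=True).item()
    hsv=cv2.cvtColor(c["image"],cv2.COLOR_RGB2HSV)
    red=(cv2.inRange(hsv,(0,170,80),(4,255,255))|cv2.inRange(hsv,(174,150,80),(180,255,255)))
    org=cv2.inRange(hsv,(5,200,140),(18,255,255))
    for nm,m,z in [("red",red,.1),("org",org,.148)]:
        k,l,s,ce=cv2.connectedComponentsWithStats(m)
        for i in range(1,k):
            if s[i,4]>8:
                ys,xs=np.where(l==i); p=plane(c,ce[i],z,st)[0]
                box=cv2.boxPoints(cv2.minAreaRect(np.c_[xs,ys].astype(np.float32)))
                if abs(p[1])<.5 and .2<p[0]<.9: print(n,nm,s[i],p.round(4),"\n",plane(c,box,z,st)[:,:2].round(4).tolist() if n=="wrist" else "")
c=np.load("wrist.npy",allow_pickle=True).item()
cv2.imwrite("pics/b.png",cv2.resize(c["image"][170:350,100:340],(800,600),interpolation=cv2.INTER_CUBIC)[:,:,::-1])
E
python3 b.py
```

```text
scene red [340 151  51  37 437] [0.7047 0.3548 0.1   ] 
 
scene red [190 210  12  10  26] [ 0.5047 -0.157   0.1   ] 
 
side red [239 117   7  10  30] [0.6117 0.444  0.1   ] 
 
side red [247 138  23  17 255] [0.6317 0.2625 0.1   ]
```

View pics/b.png

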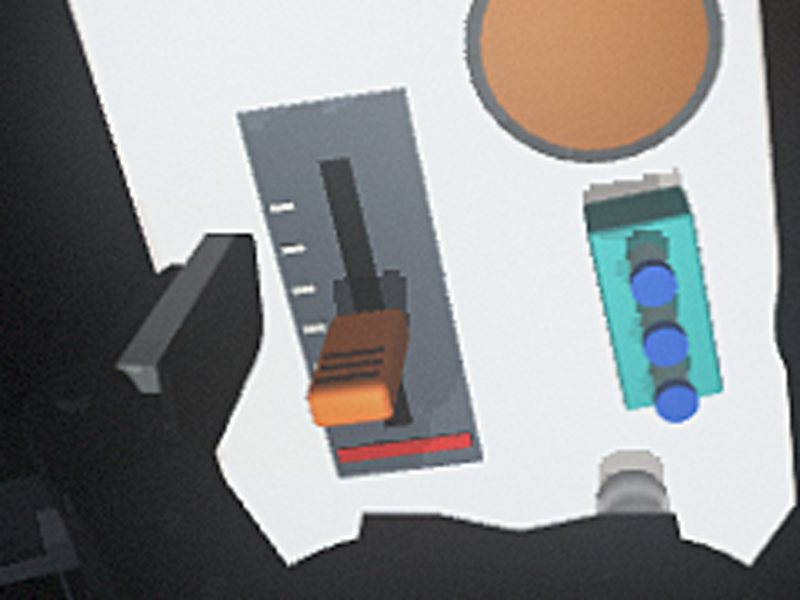

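The crop shows ticks at (283,207), (293,249), (304,290) and (314,328), and the red bar centre at (404,447). The lever's bright top face is at about (350,405), and the block and jar stand to the right of it.

```bash
cat > c.py <<'E'
from h import *
st=arm.get_state()
c=np.load("wrist.npy",allow_pickle=True).item()
s=240/800
P=np.array([[283,207],[293,249],[304,290],[314,328],[404,447],[338,455],[471,439],[350,405],[392,400],[308,408],[631,545],[600,225],[710,400]])*s+[100,170]
z=np.array([.1]*7+[.148]*3+[.138]*3)
Q=np.array([plane(c,p,zz,st)[0] for p,zz in zip(P,z)])
print(Q.round(4)); print("cam",Twc(c,st)[:3,3], Twc(c,st)[:3,:3].round(2).tolist())
V=np.array([[-56,40],[-56,24],[-56,8],[-56,-8],[-35,-64]])/1000
W=Q[:5,:2]
vc,wc=V.mean(0),W.mean(0); U,S,Vt=np.linalg.svd((V-vc).T@(W-wc)); R=(Vt.T@np.diag([1,np.linalg.det(Vt.T@U.T)])@U.T); t=wc-R@vc
print("origin",t,"yaw",np.degrees(np.arctan2(R[1,0],R[0,0])),"res mm",((V@R.T+t-W)*1000).round(1).tolist())
print("in viewer mm",((Q[:,:2]-t)@R*1000).round(1).tolist())
for q in [[-35,-40],[-35,8],[-35,-90]]: print(q,R@(np.array(q)/1000)+t)
E
python3 c.py
```

```text
[[ 0.4699 -0.0588  0.1   ]
 [ 0.472  -0.0747  0.1   ]
 [ 0.4745 -0.0908  0.1   ]
 [ 0.4768 -0.1063  0.1   ]
 [ 0.5065 -0.1582  0.1   ]
 [ 0.4815 -0.1621  0.1   ]
 [ 0.5315 -0.1544  0.1   ]
 [ 0.4983 -0.1007  0.148 ]
 [ 0.5111 -0.0988  0.148 ]
 [ 0.4855 -0.1019  0.148 ]
 [ 0.587  -0.1661  0.138 ]
 [ 0.5728 -0.0452  0.138 ]
 [ 0.6092 -0.1069  0.138 ]]
cam [0.54898265 0.07953409 0.37220332] [[1.0, -0.0, -0.0], [-0.0, -0.95, -0.31], [-0.0, 0.31, -0.95]]
origin [ 0.531125   -0.08978617] yaw 8.863944099994919 res mm [[-0.3, -0.1], [0.1, 0.0], [0.1, 0.3], [0.2, -0.0], [-0.1, -0.2]]
in viewer mm [[-55.7, 40.1], [-56.1, 24.0], [-56.1, 7.7], [-56.2, -8.0], [-34.9, -63.8], [-60.2, -63.8], [-9.6, -63.9], [-34.1, -5.7], [-21.2, -5.8], [-46.9, -4.9], [43.4, -84.0], [48.0, 37.7], [74.5, -29.0]]
[-35, -40] [ 0.50270655 -0.13470155]
[-35, 8] [ 0.4953103  -0.08727481]
[-35, -90] [ 0.51041098 -0.1841044 ]
```

Request:
arm_command:
  xyz:
    - [0,0,0]
    - [0,0,0]
    - [-0.014,-0.017,0]
    - [-0.014,-0.017,0]
    - [-0.014,-0.017,0]
    - [-0.014,-0.016,0]
    - [0,0,0.02]
    - [0,0,0.02]
    - [0,0,0]
    - [0,0,0]
    - [0,0,0]
  turn: [-0.0774,-0.0774,0,0,0,0,0,0,0,0,0]
  claw: 1
  grip_force: 20

```text
clock: 1.25
position: [0.4931, -0.0657, 0.1921]
ee_rot: [0.001, 0.65, 0.76, 0.0]
ft_force: [-0.0, 1.0, 0.6]
opening: 0.0004
grip_force: 0.0
```

```bash
cat >> h.py <<'E'
t0=np.array([0.53113,-0.08979]); a0=np.radians(8.864)
Rv=np.array([[np.cos(a0),-np.sin(a0)],[np.sin(a0),np.cos(a0)]])
def vf(p): return (np.atleast_2d(p)[:,:2]-t0)@Rv*1000
E
cat > d.py <<'E'
from h import *
import sys
st=arm.get_state(); print(st["clock"],st["position"].round(4),vf(st["position"]).round(1),st["opening"])
ims=[]
for n in ["wrist","scene"]:
    c=arm.read_camera(n); np.save(n+"2.npy",c,allow_pickle=True); im=c["image"]
    if n=="scene": im=im[150:290,150:336]
    ims.append(cv2.resize(im,(512,384),interpolation=cv2.INTER_CUBIC))
cv2.imwrite("pics/"+sys.argv[1],cv2.resize(np.hstack(ims),(800,300))[:,:,::-1])
E
python3 d.py d1.png
```

```text
1.25 [ 0.4931 -0.0657  0.1921] [[-33.9  29.7]] 0.00042524633296917177
```

View pics/d1.png

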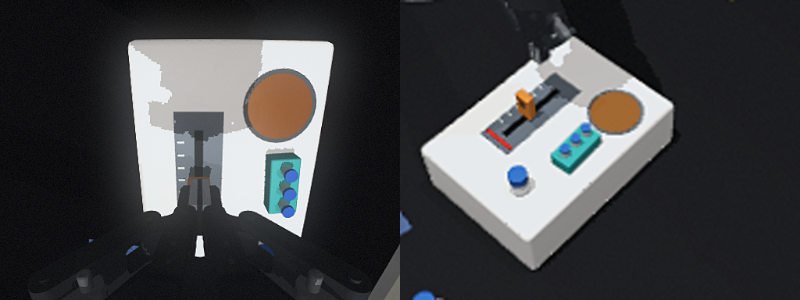

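The wrist view is now square to the viewer, with the shut fingers over the slot at about (200,190). The scene view shows the lever near mid slot with clear space on its far side. Next I descend and approach.

Request:
arm_command:
  xyz:
    - [0,0,0.02]
    - [0,0,0.02]
    - [0,-0.001,0.02]
    - [0,0,0.01]
    - [-0.005,0,0]
    - [-0.003,0,0]
    - [0,0,0]
  turn: [0,0,0,0,0,0,0]

```text
clock: 2.05
position: [0.4938, -0.0745, 0.1224]
ee_rot: [0.001, 0.651, 0.759, 0.0]
ft_force: [-0.4, -0.9, -0.0]
opening: 0.0002
grip_force: 0.0
```

Request:
arm_command:
  xyz:
    - [-0.002,0,0]
    - [-0.002,0,0]
    - [-0.002,0,0]
    - [0,0,0]
  turn: [0,0,0,0]

```text
clock: 2.45
position: [0.4938, -0.0799, 0.1214]
ee_rot: [0.0, 0.65, 0.76, 0.0]
ft_force: [-0.1, 1.0, 0.0]
opening: -0.0002
grip_force: 0.0
```

Request:
arm_command:
  xyz:
    - [-0.002,0,0]
    - [-0.002,0,0]
    - [0,0,0]
  turn: [0,0,0]

```text
clock: 2.75
position: [0.4943, -0.0838, 0.1213]
ee_rot: [0.0, 0.65, 0.76, -0.0]
ft_force: [0.6, -0.1, -0.3]
opening: -0.0001
grip_force: 0.0
```

Request:
arm_command:
  xyz:
    - [-0.002,0,0]
    - [-0.002,0,0]
    - [0,0,0]
  turn: [0,0,0]

```text
clock: 3.05
position: [0.4947, -0.0871, 0.1212]
ee_rot: [-0.001, 0.65, 0.76, 0.0]
ft_force: [-0.6, 2.8, 0.2]
opening: 0.0001
grip_force: 1.5
```

Request:
arm_command:
  xyz:
    - [-0.002,0,0]
    - [-0.002,0,0]
    - [-0.002,0,0]
    - [0,0,0]
  turn: [0,0,0,0]

```text
clock: 3.45
position: [0.4961, -0.0945, 0.1214]
ee_rot: [0.001, 0.651, 0.759, -0.001]
ft_force: [-0.0, -0.0, 0.1]
opening: 0.0002
grip_force: 0.0
```

Request:
arm_command:
  xyz:
    - [-0.002,0,0]
    - [-0.002,0,0]
    - [-0.002,0,0]
    - [0,0,0]
  turn: [0,0,0,0]

```text
clock: 3.85
position: [0.4968, -0.0998, 0.1213]
ee_rot: [0.0, 0.651, 0.759, -0.0]
ft_force: [-0.1, 0.2, -0.0]
opening: 0.0
grip_force: 0.0
```

Request:
arm_command:
  xyz:
    - [-0.002,0,0]
    - [-0.002,0,0]
    - [0,0,0]
  turn: [0,0,0]

```text
clock: 4.15
position: [0.4972, -0.1029, 0.1213]
ee_rot: [-0.0, 0.65, 0.76, 0.0]
ft_force: [-1.6, 2.8, 1.4]
opening: 0.0001
grip_force: 1.5
```

Request:
arm_command:
  xyz:
    - [-0.002,0,0]
    - [-0.002,0,0]
    - [0,0,0]
  turn: [0,0,0]

```text
clock: 4.45
position: [0.4978, -0.107, 0.1212]
ee_rot: [-0.0, 0.65, 0.76, 0.0]
ft_force: [-0.2, 4.3, 2.5]
opening: 0.0001
grip_force: 1.8
```

Request:
arm_command:
  xyz:
    - [-0.002,0,0]
    - [-0.002,0,0]
    - [-0.001,0,0]
    - [0,0,0]
  turn: [0,0,0,0]

```text
clock: 4.85
position: [0.4989, -0.1129, 0.1213]
ee_rot: [0.0, 0.651, 0.759, -0.0]
ft_force: [-0.7, 0.1, -0.5]
opening: -0.0004
grip_force: 0.0
```

Request:
arm_command:
  xyz:
    - [-0.002,0,0]
    - [-0.002,0,0]
    - [-0.001,0,0]
    - [0,0,0]
  turn: [0,0,0,0]

```text
clock: 5.25
position: [0.4994, -0.1166, 0.1213]
ee_rot: [-0.0, 0.65, 0.76, 0.001]
ft_force: [-0.3, 2.7, 2.1]
opening: -0.0
grip_force: 1.7
```

Request:
arm_command:
  xyz:
    - [-0.001,0,0]
    - [0,0,0]
  turn: [0,0]

```text
clock: 5.45
position: [0.4994, -0.1167, 0.1213]
ee_rot: [-0.001, 0.65, 0.76, 0.001]
ft_force: [0.1, 7.1, 3.3]
opening: -0.0002
grip_force: 3.3
```

Request:
arm_command:
  xyz:
    - [0.004,0,0]
    - [0.005,0,0]
    - [0,0,-0.02]
    - [0,0,-0.02]
    - [0,0,-0.015]
    - [0,0,0]
    - [-0.015,0,0]
    - [-0.015,0,0]
    - [-0.015,0,0]
    - [-0.015,0,0]
    - [0,0,0]
    - [0,0,0]
  turn: [0,0,0,0,0,0,0,0,0,0,0,0]

```text
clock: 6.65
position: [0.5072, -0.1691, 0.1758]
ee_rot: [-0.001, 0.651, 0.759, 0.0]
ft_force: [-0.4, -0.8, 0.6]
opening: -0.0001
grip_force: 0.0
```

```bash
python3 d.py d2.png
```

```text
6.65 [ 0.5072 -0.1691  0.1758] [[-35.9 -74.7]] -6.697370001490066e-05
```

View pics/d2.png

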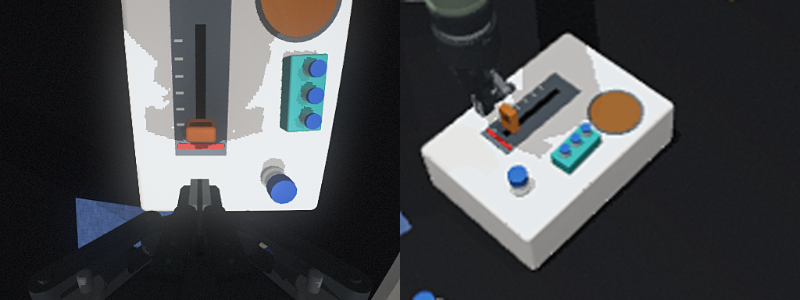

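The wrist view shows the lever at the home tick beside the red bar (200,132). The fingers are on the bar side of it, clear of the jar (282,188).

Request:
arm_command:
  xyz:
    - [0,0.001,0.02]
    - [0,0,0.02]
    - [0,0,0.014]
    - [0.004,0,0]
    - [0.004,0,0]
    - [0.004,0,0]
    - [0,0,0]
    - [0,0,0]
  turn: [0,0,0,0,0,0,0,0]

```text
clock: 7.55
position: [0.5071, -0.1565, 0.123]
ee_rot: [0.001, 0.65, 0.76, 0.0]
ft_force: [0.4, -0.4, 0.6]
opening: 0.0002
grip_force: 0.0
```

Request:
arm_command:
  xyz:
    - [0.002,0,0]
    - [0.002,0,0]
    - [0,0,0]
    - [0,0,0]
  turn: [0,0,0,0]

```text
clock: 7.95
position: [0.506, -0.1526, 0.1223]
ee_rot: [0.0, 0.65, 0.76, -0.0]
ft_force: [0.7, -0.6, -0.2]
opening: 0.0002
grip_force: 0.0
```

Request:
arm_command:
  xyz:
    - [0.002,0,0]
    - [0,0,0]
    - [0,0,0]
  turn: [0,0,0]

```text
clock: 8.25
position: [0.5058, -0.1509, 0.1223]
ee_rot: [0.0, 0.65, 0.76, -0.0]
ft_force: [-0.6, -1.4, -0.7]
opening: -0.0002
grip_force: 0.7
```

Request:
arm_command:
  xyz:
    - [0.002,0,0]
    - [0,0,0]
    - [0,0,0]
  turn: [0,0,0]

```text
clock: 8.55
position: [0.5055, -0.1493, 0.1223]
ee_rot: [0.0, 0.65, 0.76, -0.0]
ft_force: [0.5, -4.5, -1.2]
opening: -0.0001
grip_force: 2.3
```

Request:
arm_command:
  xyz:
    - [0.002,0,0]
    - [0,0,0]
    - [0,0,0]
  turn: [0,0,0]

```text
clock: 8.85
position: [0.5052, -0.1472, 0.1223]
ee_rot: [0.0, 0.65, 0.76, -0.0]
ft_force: [0.4, -4.3, -2.1]
opening: 0.0002
grip_force: 2.5
```

Request:
arm_command:
  xyz:
    - [0.002,0,0]
    - [0,0,0]
    - [0,0,0]
  turn: [0,0,0]

```text
clock: 9.15
position: [0.5045, -0.1437, 0.1222]
ee_rot: [-0.001, 0.65, 0.76, 0.001]
ft_force: [-1.1, 0.2, 0.4]
opening: -0.0001
grip_force: 0.0
```

Request:
arm_command:
  xyz:
    - [0.002,0,0]
    - [0,0,0]
    - [0,0,0]
  turn: [0,0,0]

```text
clock: 9.45
position: [0.5044, -0.1424, 0.1222]
ee_rot: [-0.0, 0.65, 0.76, 0.0]
ft_force: [0.0, 0.1, 0.0]
opening: 0.0002
grip_force: 0.0
```

Request:
arm_command:
  xyz:
    - [0.002,0,0]
    - [0,0,0]
    - [0,0,0]
  turn: [0,0,0]

```text
clock: 9.75
position: [0.5042, -0.1406, 0.1223]
ee_rot: [-0.0, 0.65, 0.76, 0.0]
ft_force: [0.5, 0.2, 0.5]
opening: 0.0002
grip_force: 0.0
```

Request:
arm_command:
  xyz:
    - [0.002,0,0]
    - [0.002,0,0]
    - [0,0,0]
    - [0,0,0]
  turn: [0,0,0,0]

```text
clock: 10.15
position: [0.5036, -0.1367, 0.1223]
ee_rot: [0.0, 0.65, 0.76, -0.0]
ft_force: [-0.5, 0.1, -0.5]
opening: 0.0002
grip_force: 0.0
```

Request:
arm_command:
  xyz:
    - [0.002,0,0]
    - [0,0,0]
    - [0,0,0]
  turn: [0,0,0]

```text
clock: 10.45
position: [0.5033, -0.135, 0.1223]
ee_rot: [0.0, 0.65, 0.76, -0.0]
ft_force: [0.7, -1.5, -0.7]
opening: -0.0
grip_force: 0.7
```

Request:
arm_command:
  xyz:
    - [0.002,0,0]
    - [0,0,0]
    - [0,0,0]
  turn: [0,0,0]

```text
clock: 10.75
position: [0.5031, -0.1334, 0.1223]
ee_rot: [0.0, 0.65, 0.76, -0.0]
ft_force: [0.2, -4.7, -1.7]
opening: -0.0001
grip_force: 2.3
```

Request:
arm_command:
  xyz:
    - [0.002,0,0]
    - [0,0,0]
    - [0,0,0]
  turn: [0,0,0]

```text
clock: 11.05
position: [0.5028, -0.1314, 0.1224]
ee_rot: [0.0, 0.65, 0.76, -0.0]
ft_force: [0.9, -4.2, -1.4]
opening: -0.0001
grip_force: 2.5
```

First click passed (force dropped to zero). Contact returned 16 mm on, so the fingers are now pushing towards the second.

Request:
arm_command:
  xyz:
    - [0.002,0,0]
    - [0,0,0]
    - [0,0,0]
  turn: [0,0,0]

```text
clock: 11.35
position: [0.5021, -0.1279, 0.1222]
ee_rot: [-0.001, 0.65, 0.76, 0.001]
ft_force: [-0.1, 0.6, -0.4]
opening: -0.0001
grip_force: 0.0
```

Request:
arm_command:
  xyz:
    - [0.002,0,0]
    - [0,0,0]
    - [0,0,0]
  turn: [0,0,0]

```text
clock: 11.65
position: [0.5019, -0.1265, 0.1222]
ee_rot: [-0.0, 0.65, 0.76, 0.0]
ft_force: [0.4, -0.1, -0.1]
opening: 0.0003
grip_force: 0.0
```

Request:
arm_command:
  xyz:
    - [0.002,0,0]
    - [0.002,0,0]
    - [0.002,0,0]
    - [0,0,0]
    - [0,0,0]
  turn: [0,0,0,0,0]

```text
clock: 12.15
position: [0.5011, -0.1209, 0.1223]
ee_rot: [0.0, 0.65, 0.76, -0.0]
ft_force: [-0.5, -1.1, 0.3]
opening: -0.0002
grip_force: 0.0
```

Request:
arm_command:
  xyz:
    - [0.002,0,0]
    - [0,0,0]
    - [0,0,0]
  turn: [0,0,0]

```text
clock: 12.45
position: [0.5009, -0.1192, 0.1223]
ee_rot: [0.0, 0.65, 0.76, -0.0]
ft_force: [0.6, -1.5, -0.6]
opening: -0.0001
grip_force: 0.7
```

Request:
arm_command:
  xyz:
    - [0.002,0,0]
    - [0,0,0]
    - [0,0,0]
  turn: [0,0,0]

```text
clock: 12.75
position: [0.5007, -0.1176, 0.1224]
ee_rot: [0.001, 0.65, 0.76, -0.0]
ft_force: [-0.1, -4.6, -1.9]
opening: -0.0003
grip_force: 2.3
```

Request:
arm_command:
  xyz:
    - [0.002,0,0]
    - [0,0,0]
    - [0,0,0]
  turn: [0,0,0]

```text
clock: 13.05
position: [0.5003, -0.1155, 0.1223]
ee_rot: [0.0, 0.65, 0.76, -0.0]
ft_force: [1.5, -4.0, -1.6]
opening: -0.0001
grip_force: 2.5
```

Second click passed, and the fingers now push against the third hump. I take smaller steps until it snaps.

Request:
arm_command:
  xyz:
    - [0.001,0,0]
    - [0,0,0]
    - [0,0,0]
  turn: [0,0,0]

```text
clock: 13.35
position: [0.5001, -0.114, 0.1223]
ee_rot: [-0.0, 0.65, 0.76, 0.0]
ft_force: [1.3, -4.1, -0.8]
opening: -0.0001
grip_force: 1.8
```

Request:
arm_command:
  xyz:
    - [0.001,0,0]
    - [0,0,0]
    - [0,0,0]
  turn: [0,0,0]

```text
clock: 13.65
position: [0.4994, -0.1121, 0.1221]
ee_rot: [-0.001, 0.65, 0.76, 0.001]
ft_force: [0.4, -0.2, 0.0]
opening: -0.0
grip_force: 0.0
```

Third click: the force dropped to zero. I back off and rise.

Request:
arm_command:
  xyz:
    - [-0.005,0,0]
    - [-0.01,0,0]
    - [-0.01,0,0]
    - [0,0,0]
    - [0,0,-0.02]
    - [0,0,-0.02]
    - [0,0,-0.03]
    - [0,0,-0.02]
    - [-0.02,0,0]
    - [-0.02,0,0]
    - [0,0,0]
    - [0,0,0]
  turn: [0,0,0,0,0,0,0,0,0,0,0,0]

```text
clock: 14.85
position: [0.5095, -0.1772, 0.212]
ee_rot: [-0.001, 0.651, 0.759, 0.0]
ft_force: [-0.1, -0.0, -0.2]
opening: 0.0003
grip_force: 0.0
```

```bash
python3 d.py d3.png
```

```text
14.85 [ 0.5095 -0.1772  0.212 ] [[-34.9 -83.1]] 0.00026235234524083276
```

View pics/d3.png

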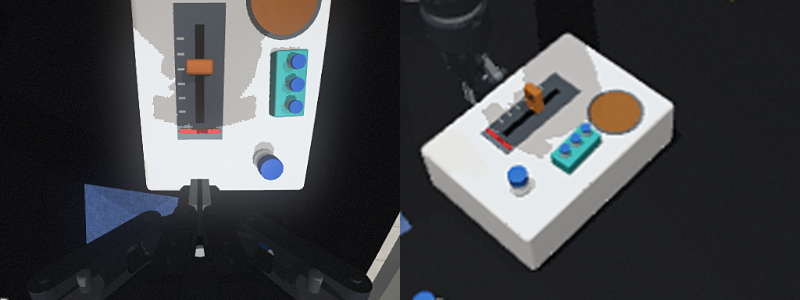

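The wrist view shows the lever at (200,66), past the middle of the slot, with the block and jar unmoved. A quick numeric check before handing in.

Run:
```python
from h import *
st=arm.get_state(); c=np.load("wrist2.npy",allow_pickle=True).item()
m=mask(c,(5,150,100),(18,255,255)); m[:, :230]=0; m[:,285:]=0; m[120:]=0
ys,xs=np.where(m>0); print(xs.min(),xs.max(),ys.min(),ys.max())
for y in (ys.min(),ys.max()+1): print(vf(plane(c,[xs.mean(),y],.148,st)).round(1), vf(plane(c,[xs.mean(),y],.104,st)).round(1))
P=depthpts(c,np.c_[xs,ys],st); t=P[P[:,2]>.143]; print(len(t),vf(t).mean(0),vf(t).min(0),vf(t).max(0))
```

```text
238 272 76 94
[[-35.5  15.2]] [[-35.5  19.1]]
[[-35.5   2.3]] [[-35.5   3.4]]
644 [-35.489918     9.14762639] [-47.99840739  -2.96433576] [-23.22457489  15.52207191]
```

The lever's top is at y ≈ 8.5 mm, and the third click is at 8 mm.

```bash
python3 -c "
from bench import arm
print(arm.hand_in())"
```

```text
the job is handed in; nothing more can be done
None
```

The lever was pushed back to its home stop, then forward three counted clicks. It rests in the third click (measured about 8.5 mm along the slot, against 8 mm for the tick), nothing else was seen to move, and the job was handed in at about 15 s.

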